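# Close the tip box and the blue drawer

## Task

Pack up the pipetting corner against dust, using only the fingertips: push the open cover of the light-blue tip box over until it is fully shut, and push the blue drawer fully home without slamming it. Do not lift the tip box and leave it about where it stands; leave the white drawer open just as it is and do not disturb the bottle, the beaker or the tube.

Things in the scene. Friction and masses are not known exactly. Their poses are not given: they have to be found in the camera images.
- tip_box: Light-blue pipette-tip box, loose on the bench, 0.4 to 0.65 kg: base 90 (x) x 130 (y) x 55 mm high, full of pale tips whose tops lie below the rim. Origin: centre of the underside. Its own +x points to the hinge side, its own z up; it may be turned on the bench.
- lid_hinge (a point): Middle of the cover's hinge line, on the tip box's +x rim, 55 mm above its underside (45 mm along the box's +x from its centre); the hinge line runs along the box's y. Axes as the tip box.
- lid (a joint): Angle of the tip box's cover, rad: 0 shut (level), 1.57 standing upright, larger leaning back beyond the hinge; at most 1.8. It starts at 1.2 to 1.7. The hinge is stiff (about 0.04 N m): the cover stays where it is left and needs about 1 N at its free edge.
- lid_top (a point): Middle of the outer face of the cover, a light-blue tray-shaped shell: 92 mm from hinge line to free edge, 134 mm wide along the hinge line, 28 mm deep. Own z: out of that face (up when shut, towards the box's +x when upright); own -x: from hinge to free edge. When shut it lies 83 mm above the bench (28 mm above the hinge line), 45 mm from the hinge.
- blue_unit: Drawer unit with the BLUE drawer and a blue square on its top: cream case 180 (x) x 140 (y) x 90 mm high, fixed to the bench. Origin: centre of its underside. Its front faces its own -x; it may be turned on the bench, and may be left or right of the white one.
- blue_front (a point): Middle of the outer face of the blue drawer's front panel (136 mm wide, 74 mm high, 47 mm above the bench, flat, no handle). Axes as the blue unit: push along +x. Moves with the drawer; when shut it is 100 mm from the unit's centre.
- blue_drawer (a joint): How far the blue drawer is pulled out, m: 0 fully home, at most 0.13. It starts 0.05 to 0.11 open, slides with about 1.5 N of friction and stays where it is left.
- white_unit: Drawer unit with the WHITE drawer and a white square on its top, otherwise the same as the blue one. To be left as it is.
- white_front (a point): Middle of the outer face of the white drawer's front panel (136 x 74 mm, 47 mm above the bench). Axes as the white unit.
- white_drawer (a joint): How far the white drawer is pulled out, m: 0 fully home. It starts 0.05 to 0.11 open; it must stay as found.
- amber_bottle: Bystander: amber glass bottle with black cap, 64 mm diameter, 140 mm high, standing loose. Origin: centre of its underside.
- beaker: Bystander: small clear beaker, 64 mm across the rim, 75 mm high, standing loose. Origin: centre of its underside.
- tube: Bystander: pale self-standing tube with an orange cap, 34 mm across the cap, 116 mm high, loose and easily tipped. Origin: centre of its underside.
Not all that is in view belongs to the job. What is shaped like the tip_box but red is not meant. What is shaped like the blue_unit but orange is not meant.

How it is judged:
At the end, for the whole second after the job is handed in: The cover is shut (within 0.08 rad); the blue drawer is home (within 6 mm); the tip box stands level and still on the bench, within 50 mm of where it was; the white drawer's front is within 12 mm of where it was; bottle, beaker and tube stand upright within 30 mm of where they were (value of joint lid below 0.08 rad and value of joint blue_drawer below 0.006 m and distance of white_front from where it was at the start of the episode below 0.012 m and distance of tip_box from where it was at the start of the episode below 0.05 m and angle between tip_box's own z axis and vertical below 0.05 rad and height (world z) of tip_box below 0.006 m and linear speed of tip_box below 0.02 m/s and distance of each of amber_bottle, beaker, tube from where it was at the start of the episode below 0.03 m and angle between each of amber_bottle, beaker, tube's own z axis and vertical below 0.3 rad); the robot touches nothing.
It fails at once if the tip box is lifted (more than 12 mm) or tipped (more than 0.25 rad) (height (world z) of tip_box above 0.012 m or angle between tip_box's own z axis and vertical above 0.25 rad).
It fails at once if the tip box is shoved more than 50 mm from its place (distance of tip_box from where it was at the start of the episode above 0.05 m).
It fails at once if the blue drawer is slammed (faster than 0.4 m/s) (velocity of joint blue_drawer below -0.4 m/s).
It fails at once if the white drawer is moved more than 12 mm (distance of white_front from where it was at the start of the episode above 0.012 m).
It fails at once if a bystander is moved more than 30 mm or tipped (distance of any of amber_bottle, beaker, tube from where it was at the start of the episode above 0.03 m or angle between any of amber_bottle, beaker, tube's own z axis and vertical above 0.3 rad).
It also fails if it takes over 48 s, if anything falls off the work surface, if the arm or the gripper's body presses on something with over 40 N, if the wrist force passes 120 N, or if a joint passes its speed limit or range.

## Robot

A 7-joint arm with a two-finger parallel gripper is mounted at the origin on the work surface. World frame = base frame: x ahead of the robot, y to its left, z up, the work surface at z = 0. Lengths are in m, angles in rad, forces in N, time in s.
With the tool pointing down it reaches from about 0.425 to 0.975 m from the base axis. Payload 16.7 kg.
Tool frame: the origin (TCP) lies midway between the tips of the shut fingers; the grasp point (between the pads) lies 19 mm behind it (ctrl.grip_depth is the distance from the TCP to the grasp point, in m); z points along the fingers, y is the direction in which the jaws open and shut (so a half turn about z gives the same grasp; the last joint's range is limited). The gripper opens to 85 mm and grips with 20 to 120 N. Pads are 22 mm wide; open, the fingers measure 114 mm over their backs; the gripper's body (76 mm by 85 mm) begins 54 mm behind the grasp point. The pads swing forward as they close: fully open they stand 13 mm farther back than shut.
Start: joints at [1.081, 0.426, 0.074, 1.606, -0.034, 1.111, -0.067], TCP at [0.226, -0.636, 0.231] pointing down, gripper open.
Joint ranges: [-2.85, 2.85], [-0.5, 2.14], [-1.23, 1.37], [0.21, 2.46], [-1.02, 4.16], [0.16, 2.05], [-2.73, 2.73]. Speed limits (rad/s): [1.89, 1.89, 2.39, 2.39, 3.01, 3.01, 3.01].

## Interface

Orientations are given as a 3x3 rotation matrix whose columns are the frame's x, y, z axes.
In Python, from cell import ctrl gives the robot as it stands. The module is installed in compiled form; this text tells all that it offers.
- The arm moves only by the tool step_arm, never from a script. Its argument "commands" is a list of rows, each a list of 3 entries, a list of its own where there are three numbers: the turn, a rotation vector about the tool's x, y, z in rad, then the shift along the tool's x, y, z in cm, then the gripper command: -1 is shut, 1 is fully open, values between are in proportion. In form: [[[ax, ay, az], [dx, dy, dz], gripper], ...]. A call has 1 to 10 rows; each row is the pose to reach, as a shift and turn from the pose commanded when the call began, along the tool's axes at that moment; what a row does not reach only later rows make up. A row lasts 1/8 s, in which the tool goes at most 62.5 mm and 10.7 degrees, less where a joint would pass 70% of its speed; a pose out of reach is approached as far as the arm can. A call with a gripper value outside its range is refused whole. The fingers move at their own pace and stop on an object; "squeeze" is the grip in N (left out, the last holds). Time passes only in rows, so rows that repeat a pose let the fingers close. It gives the time, the measured TCP pose, the force and the opening at its end, in the units of the state.
- ctrl.sense(): the state, without advancing time (a new reading comes with each control period).
- ctrl.read_camera(name): name is "scene" or "side" or "wrist"; returns a dict with "pixels" (420x560x3 uint8, red, green, blue), "fov_y" (degrees; the focal length in pixels is half the picture's height over the tangent of half this angle, whatever the lens; pixels are square), "cx", "cy" (the principal point, pixels), "k1" (the pictures are not rectified: a ray, as slopes to the right and down, at radius r is drawn at 1 + k1 r^2 times it, then the intrinsics apply), "rvec" (rotation vector, rad) and "tvec" (3), from world to camera coordinates, as OpenCV has them. Camera axes: x right, y down, z forward; pixel columns grow to the right and rows downward; lengths in m; the calibration is good to about 2 mm. A picture is of the moment at which its call begins. There is no depth.
- ctrl.finish_job(): hands the job in, once; it reports no verdict.
The state is a dict: "time_s": time; "q": joint angles; "qd": joint speeds; "joint_efforts": joint torques, N m; "position": TCP position; "tcp_rot": TCP orientation; "ft_force": force on the tool from outside, world axes, zero at the start; "torque": the same for the moment, N m; "gripper_width": finger opening in m.
Only numpy, scipy, OpenCV 4.12 (cv2) and the standard library are available. Lean on these libraries where they do the work, as an engineer would, in place of code of your own. Each camera call takes 0.05 s, during which the arm holds its last target. There are 200 camera calls.

## Working session

There is one attempt and no reset: what is moved stays moved. The work goes in short steps, Python scripts to look and compute and a tool call to move; the robot and the scene stay as the last step left them, time stands still between calls to the robot, and variables do not carry over. Pictures are saved under pics/ and viewed, about 8 in all and at most 12, crops included, and the job is handed in when it is done.

Besides the shell and the picture viewer there is one more tool, called in YAML: its name, and indented under it one key for each argument. step_arm: Moves the arm, as the interface text tells. Its arguments: {"type":"object","properties":{"commands":{"type":"array","items":{"type":"array"}},"squeeze":{"type":"number"}},"required":["commands"]}

```bash
mkdir -p pics
cat > h.py <<'E'
import numpy as np, cv2, pickle
from cell import ctrl
def shot(n, tag):
    c=ctrl.read_camera(n); pickle.dump(c,open(f'pics/{tag}.pkl','wb'))
    cv2.imwrite(f'pics/{tag}.png',c['pixels'][:,:,::-1]); return c
def load(tag): return pickle.load(open(f'pics/{tag}.pkl','rb'))
def cam(c):
    f=210/np.tan(np.radians(c['fov_y'])/2); K=np.array([[f,0,c['cx']],[0,f,c['cy']],[0,0,1.]])
    return K,np.array([c['k1'],0,0,0,0.]),cv2.Rodrigues(np.array(c['rvec'],float))[0],np.array(c['tvec'],float).ravel()
def ray(c,uv):
    K,D,R,t=cam(c); p=cv2.undistortPoints(np.array(uv,float).reshape(-1,1,2),K,D)[:,0]
    d=np.c_[p,np.ones(len(p))]@R; return -R.T@t,d
def plane(c,uv,z):
    o,d=ray(c,uv); return o+d*((z-o[2])/d[:,2])[:,None]
def proj(c,P):
    K,D,R,t=cam(c); return cv2.projectPoints(np.array(P,float).reshape(-1,3),R,t,K,D)[0][:,0]
E
python3 - <<'E'
from h import *
a=shot('scene','s0'); b=shot('side','d0')
print(ctrl.sense()['time_s'],[(-cam(c)[2].T@cam(c)[3]).round(2) for c in(a,b)])
E
```

```text
0.1 [array([ 0.98, -0.56,  1.22]), array([0.06, 0.85, 0.94])]
```

View pics/s0.png

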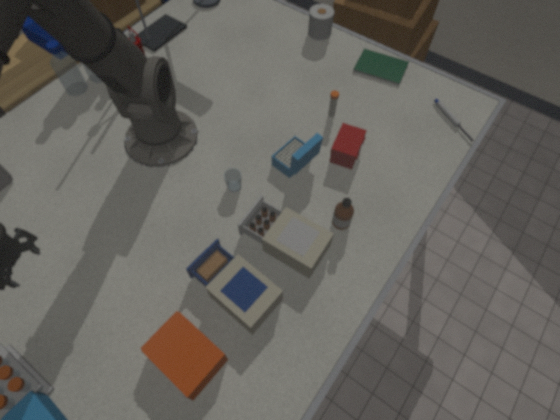

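View pics/d0.png

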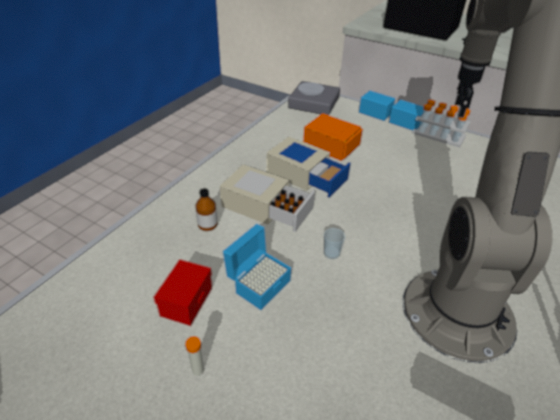

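Tip box candidates: open light-blue box with tips (scene 297,153; side 260,272). The red box (348,145) and the closed blue boxes in the far corner (side 377,105) aren't it. Blue unit: cream case with a blue square (scene 245,288). The white-square unit (300,238) and the orange one (185,353) aren't it. I'll confirm with one enlarged crop.

Run:
```python
from h import *
a=cv2.imread('pics/s0.png');b=cv2.imread('pics/d0.png')
g=lambda im:np.clip((im/255.)**.7*255,0,255).astype('uint8')
r=lambda im,x,y,w,h,k:cv2.resize(g(im[y:y+h,x:x+w]),None,fx=k,fy=k,interpolation=cv2.INTER_CUBIC)
c=np.zeros((600,800,3),'uint8')
A=r(a,180,195,160,140,2.5);B=r(a,260,120,80,60,5);C=r(b,260,130,100,70,4);D=r(b,215,215,90,100,3)
c[0:350,0:400]=A;c[0:300,400:800]=B;c[300:580,400:800]=C;
D=r(b,215,220,100,90,2.75);c[352:352+D.shape[0],0:D.shape[1]]=D
cv2.imwrite('pics/crop.png',c)
for t in('s0','d0'):
    cc=load(t)
    print(t,plane(cc,{'s0':[[297,160]],'d0':[[262,275]]}[t],.055).round(3))
print(cv2.cvtColor(a[:,:,::-1].copy(),cv2.COLOR_RGB2HSV)[[290,150,245]],) if 0 else 0
```

```text
s0 [[0.516 0.184 0.055]]
d0 [[0.477 0.215 0.055]]
```

View pics/crop.png

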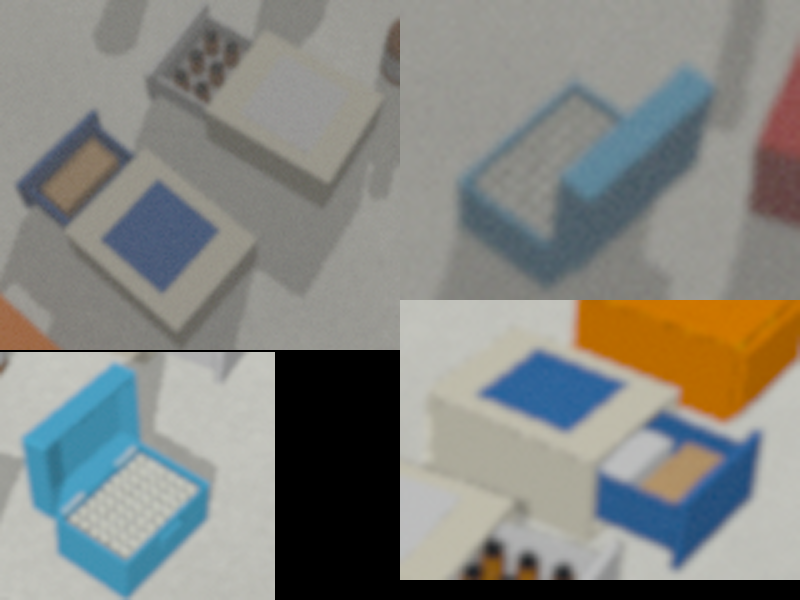

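The crop confirms both: an open light-blue box with pale tips and upright cover, and a cream unit with a blue square and blue drawer. Next I measure.

Run:
```python
from h import *
s=load('s0');d=load('d0')
A=lambda p:np.array(p)/2.5+[180,195]; B=lambda p:(np.array(p)-[400,0])/5+[260,120]
C=lambda p:(np.array(p)-[400,300])/4+[260,130]; D=lambda p:(np.array(p)-[0,352])/2.75+[215,220]
np.set_printoptions(precision=3,suppress=True)
# square by colour mask in both views
for n,c,(x0,x1,y0,y1) in(('s',s,(218,272,264,316)),('d',d,(275,320,140,165))):
    im=c['pixels'][y0:y1,x0:x1]; h=cv2.cvtColor(im,cv2.COLOR_RGB2HSV)
    m=((h[...,0]>100)&(h[...,0]<130)&(h[...,1]>110)).astype('uint8')
    k,_=cv2.findContours(m,cv2.RETR_EXTERNAL,cv2.CHAIN_APPROX_NONE);k=max(k,key=cv2.contourArea)
    P=plane(c,k[:,0]+[x0,y0],.09)[:,:2]; r=cv2.minAreaRect(P.astype('f4')*1000); print(n,'square',r)
print('case top s',plane(s,A([[68,228],[148,150],[257,243],[178,322]]),.09))
print('case top d',plane(d,C([[515,330],[680,390],[595,475],[430,395]]),.09))
print('front top s',plane(s,A([[18,185],[97,113]]),.084),'d',plane(d,C([[758,433],[685,490]]),.084))
print('rim s',plane(s,B([[462,180],[577,83],[545,248]]),.055))
print('rim d',plane(d,D([[208,487],[127,558],[60,515],[140,445]]),.055))
print('bottom d',plane(d,D([[125,597],[60,552],[207,525]]),0), 's',plane(s,B([[462,222],[545,285]]),0))
# lid free-edge corners: triangulate (outer top corners) 
def tri(p,q):
    o,a=ray(s,[p]);o2,b=ray(d,[q]);a=a[0];b=b[0]
    t=np.linalg.lstsq(np.c_[a,-b],o2-o,rcond=None)[0]; return (o+t[0]*a+o2+t[1]*b)/2,np.linalg.norm(o+t[0]*a-o2-t[1]*b)
print('lid far corner inner',tri(B([562,178]),D([25,440])),tri(B([680,66]),D([130,368])))
# bystanders base approx
print('beaker',plane(d,[[333,254]],0),plane(s,[[232,187]],0),'tube',plane(d,[[197,370]],0),plane(s,[[332,115]],0),'bottle',plane(d,[[206,226]],0),plane(s,[[341,224]],0))
print('red d',plane(d,[[167,280],[209,271],[190,300],[185,262]],.06))
```

```text
s square ((670.481201171875, -313.8269958496094), (89.92813873291016, 90.10350036621094), 85.85501861572266)
d square ((668.385986328125, -307.5977478027344), (89.52446746826172, 91.7744369506836), 85.77672576904297)
case top s [[ 0.58  -0.372  0.09 ]
 [ 0.593 -0.239  0.09 ]
 [ 0.769 -0.255  0.09 ]
 [ 0.752 -0.381  0.09 ]]
case top d [[ 0.745 -0.375  0.09 ]
 [ 0.57  -0.369  0.09 ]
 [ 0.571 -0.213  0.09 ]
 [ 0.752 -0.238  0.09 ]]
front top s [[ 0.494 -0.366  0.084]
 [ 0.508 -0.236  0.084]] d [[ 0.486 -0.354  0.084]
 [ 0.502 -0.243  0.084]]
rim s [[0.433 0.146 0.055]
 [0.448 0.27  0.055]
 [0.517 0.132 0.055]]
rim d [[0.424 0.156 0.055]
 [0.443 0.272 0.055]
 [0.525 0.264 0.055]
 [0.511 0.145 0.055]]
bottom d [[0.443 0.276 0.   ]
 [0.526 0.266 0.   ]
 [0.421 0.157 0.   ]] s [[0.431 0.147 0.   ]
 [0.515 0.138 0.   ]]
lid far corner inner (array([0.546, 0.2  , 0.092]), np.float64(0.1050862896535505)) (array([0.53 , 0.2  , 0.198]), np.float64(0.07221953192959917))
beaker [[ 0.37  -0.007 -0.   ]] [[ 0.373 -0.021  0.   ]] tube [[0.472 0.498 0.   ]] [[0.478 0.49  0.   ]] bottle [[ 0.764  0.104 -0.   ]] [[0.773 0.084 0.   ]]
red d [[0.674 0.368 0.06 ]
 [0.601 0.284 0.06 ]
 [0.581 0.385 0.06 ]
 [0.676 0.294 0.06 ]]
```

```bash
cat >> h.py <<'E'
def rel(P):
    s=ctrl.sense(); return (np.array(s['tcp_rot']).T@(np.array(P)-s['position'])*100).round(2)
E
python3 - <<'E'
from h import *
np.set_printoptions(precision=3,suppress=True)
s=load('s0');d=load('d0')
B=lambda p:(np.array(p)-[400,0])/5+[260,120];D=lambda p:(np.array(p)-[0,352])/2.75+[215,220]
def tri(p,q):
    o,a=ray(s,[p]);o2,b=ray(d,[q]);a=a[0];b=b[0]
    t=np.linalg.lstsq(np.c_[a,-b],o2-o,rcond=None)[0]; return (o+t[0]*a+o2+t[1]*b)/2,np.linalg.norm(o+t[0]*a-o2-t[1]*b)
print(tri(B([562,178]),D([130,368])),tri(B([680,66]),D([25,440])))
x=ctrl.sense();print(np.array(x['tcp_rot']),x['position'],x['ft_force'],x['gripper_width'])
u=np.array([.997,-.075,0])
F=np.array([.570,-.3035,.045])
print(rel([.42,-.292,.2]),rel([.42,-.292,.045]),np.array(x['tcp_rot']).T@u)
E
```

```text
(array([0.529, 0.133, 0.144]), np.float64(0.002437005429851837)) (array([0.547, 0.265, 0.147]), np.float64(0.019852464918459378))
[[ 0.943  0.334 -0.   ]
 [ 0.334 -0.943  0.001]
 [-0.    -0.001 -1.   ]] [ 0.225 -0.636  0.231] [ 0.894 -0.197  0.077] 0.08546100837435572
[ 29.83 -25.9    3.1 ] [ 29.83 -25.88  18.6 ] [ 0.915  0.404 -0.001]
```

step_arm:
  commands:
    - [[0,0,0.05],[3.7,-3.2,0],-1]
    - [[0,0,0.1],[7.4,-6.4,0],-1]
    - [[0,0,0.15],[11.1,-9.6,0],-1]
    - [[0,0,0.2],[14.8,-12.8,0],-1]
    - [[0,0,0.25],[18.5,-16,0],-1]
    - [[0,0,0.3],[22.2,-19.2,0.5],-1]
    - [[0,0,0.36],[26,-22.5,1.5],-1]
    - [[0,0,0.416],[29.8,-25.9,3],-1]
    - [[0,0,0.416],[29.8,-25.9,6],-1]
    - [[0,0,0.416],[29.8,-25.9,9],-1]

```text
time_s: 1.35
position: [0.4202, -0.2917, 0.1406]
tcp_rot: [[0.997, -0.074, 0.0], [-0.074, -0.997, -0.0], [0.0, 0.0, -1.0]]
ft_force: [-0.0, -1.4, 0.1]
gripper_width: -0.0001
```

Run:
```python
from h import *
x=ctrl.sense();print(x['tcp_rot'],x['position'],x['gripper_width'],rel([.42,-.292,.045]),rel([.48,-.2965,.045]))
c=shot('wrist','w1')
```

```text
[[ 9.97282766e-01 -7.36679050e-02  3.51781755e-04]
 [-7.36678763e-02 -9.97282826e-01 -9.38605325e-05]
 [ 3.57740411e-04  6.76904767e-05 -9.99999934e-01]] [ 0.42023564 -0.29174735  0.14055221] -7.047248863501813e-05 [-0.03  0.03  9.56] [5.99 0.03 9.56]
```

View pics/w1.png

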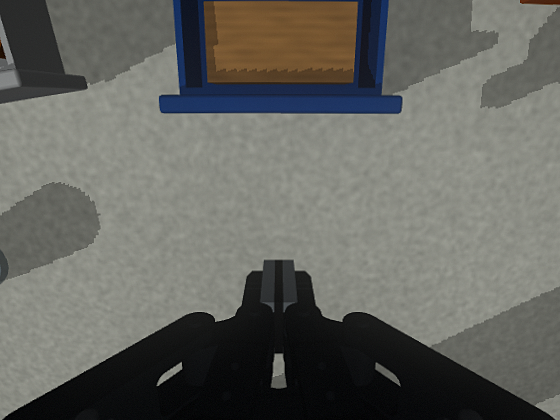

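Wrist view: the blue panel spans u 160–401, centred on the fingers (u≈280) and square to them. I'll descend and push gently.

step_arm:
  commands:
    - [[0,0,0],[0,0,3],-1]
    - [[0,0,0],[0,0,6],-1]
    - [[0,0,0],[0,0,8.5],-1]
    - [[0,0,0],[0,0,9.5],-1]
    - [[0,0,0],[1.5,0,9.5],-1]
    - [[0,0,0],[3,0,9.5],-1]
    - [[0,0,0],[4,0,9.5],-1]
    - [[0,0,0],[5,0,9.5],-1]
    - [[0,0,0],[6,0,9.5],-1]
    - [[0,0,0],[7,0,9.5],-1]

```text
time_s: 2.65
position: [0.49, -0.2977, 0.0463]
tcp_rot: [[0.997, -0.075, -0.0], [-0.075, -0.997, 0.0], [-0.0, -0.0, -1.0]]
ft_force: [-2.1, -0.3, 1.4]
gripper_width: -0.0001
```

step_arm:
  commands:
    - [[0,0,0],[1,0,0],-1]
    - [[0,0,0],[2,0,0],-1]
    - [[0,0,0],[3,0,0],-1]
    - [[0,0,0],[4,0,0],-1]
    - [[0,0,0],[5,0,0],-1]

```text
time_s: 3.28
position: [0.5402, -0.3015, 0.0463]
tcp_rot: [[0.997, -0.075, 0.0], [-0.075, -0.997, 0.0], [0.0, -0.0, -1.0]]
ft_force: [-1.5, 0.3, 0.7]
gripper_width: 0.0001
```

Contact holds at about 2 N. Next come small steps until it reaches the stop.

step_arm:
  commands:
    - [[0,0,0],[0.5,0,0],-1]
    - [[0,0,0],[1,0,0],-1]
    - [[0,0,0],[1.3,0,0],-1]
    - [[0,0,0],[1.6,0,0],-1]

```text
time_s: 3.78
position: [0.5555, -0.3026, 0.0462]
tcp_rot: [[0.997, -0.075, -0.0], [-0.075, -0.997, 0.0], [-0.0, -0.0, -1.0]]
ft_force: [-1.6, 0.3, 0.8]
gripper_width: -0.0001
```

step_arm:
  commands:
    - [[0,0,0],[0.2,0,0],-1]
    - [[0,0,0],[0.4,0,0],-1]

```text
time_s: 4.03
position: [0.5595, -0.3029, 0.0462]
tcp_rot: [[0.997, -0.075, -0.0], [-0.075, -0.997, 0.0], [-0.0, -0.0, -1.0]]
ft_force: [-1.1, 0.5, -0.5]
gripper_width: 0.0002
```

step_arm:
  commands:
    - [[0,0,0],[0.2,0,0],-1]
    - [[0,0,0],[0.4,0,0],-1]

```text
time_s: 4.28
position: [0.56, -0.303, 0.0461]
tcp_rot: [[0.997, -0.076, -0.006], [-0.076, -0.997, 0.002], [-0.007, -0.001, -1.0]]
ft_force: [-31.6, 7.7, 27.3]
gripper_width: -0.0
```

step_arm:
  commands:
    - [[0,0,0],[0.2,0,0],-1]
    - [[0,0,0],[0.3,0,0],-1]

```text
time_s: 4.53
position: [0.56, -0.3032, 0.0457]
tcp_rot: [[0.997, -0.077, -0.012], [-0.077, -0.997, 0.003], [-0.012, -0.002, -1.0]]
ft_force: [-45.0, 11.2, 36.2]
gripper_width: 0.0
```

The drawer hit its stop at the predicted spot (TCP x 0.560 ⇒ panel ≈0.571) with a clear force rise. I'll retreat, rise and cross over.

step_arm:
  commands:
    - [[0,0,0],[-2,0,0],-1]
    - [[0,0,0],[-5,0,0],-1]
    - [[0,0,0],[-7,0,-4],-1]
    - [[0,0,0],[-7,0,-9],-1]
    - [[0,0,0],[-7,0,-14],-1]
    - [[0,0,0],[-7,0,-19],-1]
    - [[0,0,0],[-7,0,-21],-1]

```text
time_s: 5.4
position: [0.4978, -0.2989, 0.26]
tcp_rot: [[0.997, -0.075, 0.004], [-0.075, -0.997, -0.002], [0.005, 0.002, -1.0]]
ft_force: [0.3, 0.3, -1.7]
gripper_width: 0.0002
```

Run:
```python
from h import *
x=ctrl.sense();print(x['position'],x['time_s'],rel([.43,.205,.28]),rel([.62,.188,.26]))
```

```text
[ 0.4977762  -0.29888823  0.25995747] 5.4 [-10.55 -49.73  -2.14] [  8.52 -49.47  -0.06]
```

step_arm:
  commands:
    - [[0,0,0],[-1,-5,-0.5],-1]
    - [[0,0,0],[-2,-10,-1],-1]
    - [[0,0,0],[-3,-15,-2],-1]
    - [[0,0,0],[-4,-20,-2],-1]
    - [[0,0,0],[-5,-25,-2],-1]
    - [[0,0,0],[-6.3,-30,-2],-1]
    - [[0,0,0],[-7.4,-35,-2],-1]
    - [[0,0,0],[-8.4,-40,-2],-1]
    - [[0,0,0],[-9.5,-45,-2],-1]
    - [[0,0,0],[-10.5,-49.7,-2],-1]

```text
time_s: 6.65
position: [0.4292, 0.207, 0.2768]
tcp_rot: [[0.997, -0.075, 0.001], [-0.075, -0.997, 0.001], [0.001, -0.001, -1.0]]
ft_force: [0.4, -1.0, 0.7]
gripper_width: -0.0004
```

step_arm:
  commands:
    - [[0,0,0],[0,0,0],-1]

```text
time_s: 6.78
position: [0.4287, 0.2088, 0.2768]
tcp_rot: [[0.998, -0.07, 0.001], [-0.07, -0.998, 0.002], [0.001, -0.002, -1.0]]
ft_force: [-0.1, -0.9, -0.3]
gripper_width: -0.0001
```

Run:
```python
from h import *
x=ctrl.sense();print(x['position'],x['time_s'])
shot('wrist','w2')
```

```text
[0.4286718  0.20879615 0.27676734] 6.775
```

View pics/w2.png

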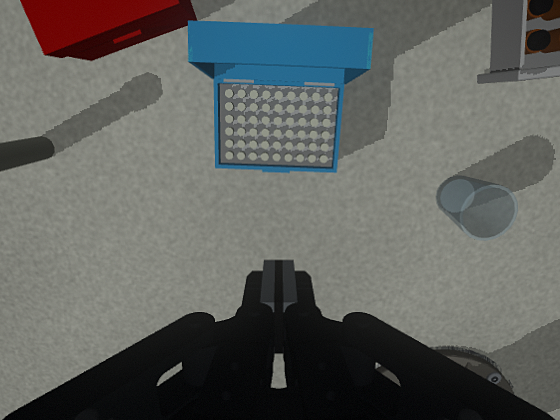

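The wrist view shows the box's near rim corners at (216,167) and (336,172). The cover's free-edge face runs from (190,63)–(371,69) to (189,21)–(373,28). The red box is at (110,20).

Run:
```python
from h import *
np.set_printoptions(precision=3,suppress=True)
c=load('w2')
print('rim',plane(c,[[216,167],[336,172]],.055))
for z in(.14,.15): print(z,plane(c,[[190,63],[371,69],[189,21],[373,28]],z))
print('red',plane(c,[[48,58],[92,44],[197,18]],.06))
p=plane(c,[[216,167],[336,172]],.055); y=p[0]-p[1]; y/=np.linalg.norm(y); e=np.array([y[1],-y[0],0]); H=p.mean(0)+.09*e; print('e',e,'hinge',H)
# free-edge pts: inner at r=.092 along lid; outer +28mm
for a in(1.2,1.3,1.4,1.5,1.6,1.7):
    L=lambda r,t:H+r*(-np.cos(a)*e+np.array([0,0,np.sin(a)]))+t*(np.sin(a)*e+np.array([0,0,np.cos(a)]))
    print(a,proj(c,[L(.092,0),L(.092,.028)]).ravel(),L(.092,.028))
print(rel(H+.1*e+[0,0,.21]),rel(H+.1*e+[0,0,.065]))
```

```text
rim [[0.443 0.274 0.055]
 [0.429 0.147 0.055]]
0.14 [[0.539 0.267 0.14 ]
 [0.525 0.131 0.14 ]
 [0.567 0.264 0.14 ]
 [0.553 0.13  0.14 ]]
0.15 [[0.537 0.265 0.15 ]
 [0.524 0.134 0.15 ]
 [0.565 0.262 0.15 ]
 [0.551 0.132 0.15 ]]
red [[0.564 0.425 0.06 ]
 [0.572 0.378 0.06 ]
 [0.586 0.274 0.06 ]]
e [ 0.994 -0.112  0.   ] hinge [0.525 0.2   0.055]
1.2 [278.168 119.423 279.63   83.745] [0.518 0.201 0.151]
1.3 [278.637 107.977 280.2    69.799] [0.528 0.2   0.151]
1.4 [279.137  95.75  280.775  55.746] [0.537 0.199 0.15 ]
1.5 [279.661  82.945 281.342  41.889] [0.547 0.198 0.149]
1.6 [280.198  69.8   281.889  28.531] [0.556 0.197 0.146]
1.7 [280.739  56.578 282.403  15.961] [0.565 0.196 0.143]
[19.64  0.33  1.16] [19.64  0.34 15.66]
```

The cover stands at about 1.63 rad, the hinge is at (0.525, 0.200, 0.055), and its +x direction is (0.994, -0.112). I'll pass over and go down behind the cover.

step_arm:
  commands:
    - [[0,0,0.02],[5,0,0],-1]
    - [[0,0,0.042],[10,0.2,0],-1]
    - [[0,0,0.042],[15,0.3,0],-1]
    - [[0,0,0.042],[19,0.3,0],-1]
    - [[0,0,0.042],[19,0.3,0],-1]
    - [[0,0,0.042],[19,0.3,4],-1]
    - [[0,0,0.042],[19,0.3,8],-1]
    - [[0,0,0.042],[19,0.3,12],-1]
    - [[0,0,0.042],[19,0.3,14.9],-1]
    - [[0,0,0.042],[19,0.3,14.9],-1]

```text
time_s: 8.07
position: [0.6172, 0.1866, 0.1257]
tcp_rot: [[0.993, -0.118, -0.003], [-0.118, -0.993, -0.001], [-0.003, 0.002, -1.0]]
ft_force: [-0.4, -0.8, 0.1]
gripper_width: 0.0002
```

Run:
```python
from h import *
x=ctrl.sense();print(x['position'],x['time_s'],x['ft_force'],np.array(x['tcp_rot']).round(3))
H=np.array([.525,.2,.055]);e=np.array([.994,-.112,0])
for a in [1.8,1.6,1.4,1.2,1,.8,.6,.4,.2,.1,0,-.03]:
    r,t=.075,.028
    print(a,rel(H+(.011-r*np.cos(a)+t*np.sin(a))*e+[0,0,r*np.sin(a)+t*np.cos(a)]))
shot('side','d1')
```

```text
[0.61716144 0.18659698 0.12574007] 8.075 [-0.36676131 -0.78699322  0.08576931] [[ 0.993 -0.118 -0.003]
 [-0.118 -0.993 -0.001]
 [-0.003  0.002 -1.   ]]
1.8 [-3.78 -0.28  0.42]
1.6 [-5.19 -0.27 -0.33]
1.4 [-6.73 -0.26 -0.77]
1.2 [-8.32 -0.25 -0.91]
1 [-9.91 -0.24 -0.72]
0.8 [-11.43  -0.24  -0.22]
0.6 [-12.82  -0.23   0.57]
0.4 [-14.02  -0.22   1.62]
0.2 [-15.    -0.22   2.89]
0.1 [-15.38  -0.22   3.59]
0 [-15.7   -0.22   4.32]
-0.03 [-15.78  -0.22   4.55]
```

View pics/d1.png

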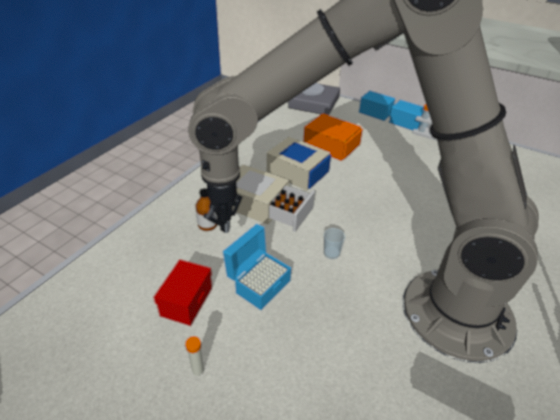

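The side view shows the blue drawer shut (310,165) and the fingers behind the cover (225,225). I'll sweep along the cover's arc.

step_arm:
  commands:
    - [[0,0,0],[-2,-0.3,0],-1]
    - [[0,0,0],[-4,-0.3,-0.2],-1]
    - [[0,0,0],[-5.2,-0.3,-0.4],-1]
    - [[0,0,0],[-6,-0.3,-0.6],-1]
    - [[0,0,0],[-6.7,-0.3,-0.8],-1]
    - [[0,0,0],[-7.5,-0.3,-0.9],-1]
    - [[0,0,0],[-8.3,-0.3,-0.9],-1]
    - [[0,0,0],[-9.1,-0.3,-0.8],-1]
    - [[0,0,0],[-9.9,-0.3,-0.7],-1]
    - [[0,0,0],[-10.7,-0.3,-0.5],-1]

```text
time_s: 9.38
position: [0.5121, 0.2035, 0.1322]
tcp_rot: [[0.993, -0.117, -0.0], [-0.117, -0.993, -0.0], [-0.0, 0.0, -1.0]]
ft_force: [0.1, -0.6, -0.0]
gripper_width: 0.0002
```

Run:
```python
from h import *
x=ctrl.sense();print(x['position'],x['time_s'],x['ft_force'])
a=shot('side','d2')['pixels'];b=shot('scene','s2')['pixels']
r=lambda im,x,y:cv2.resize(im[y:y+130,x:x+130,::-1],(400,400),interpolation=2)
cv2.imwrite('pics/c2.png',np.hstack([r(a,190,190),r(b,240,80)]))
```

```text
[0.51205609 0.20350103 0.13218281] 9.375 [ 0.06522368 -0.62253834 -0.04058505]
```

View pics/c2.png

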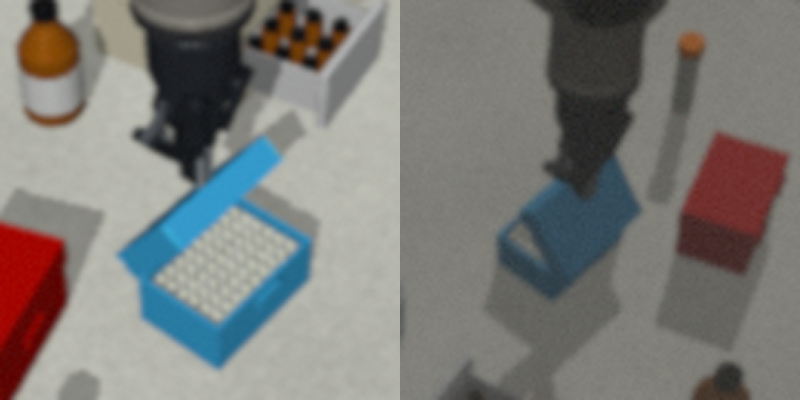

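The cover follows and the box hasn't moved. I'll continue over and down.

step_arm:
  commands:
    - [[0,0,0],[-0.8,0,0.3],-1]
    - [[0,0,0],[-1.5,0,0.7],-1]
    - [[0,0,0],[-2.2,0,1.1],-1]
    - [[0,0,0],[-2.8,0,1.6],-1]
    - [[0,0,0],[-3.3,0,2.1],-1]
    - [[0,0,0],[-3.8,0,2.8],-1]
    - [[0,0,0],[-4.3,0,3.4],-1]
    - [[0,0,0],[-4.7,0,4.1],-1]
    - [[0,0,0],[-5,0,4.6],-1]

```text
time_s: 10.6
position: [0.4627, 0.2093, 0.0858]
tcp_rot: [[0.993, -0.117, -0.0], [-0.117, -0.993, -0.0], [-0.0, 0.0, -1.0]]
ft_force: [-0.4, -0.5, 0.0]
gripper_width: 0.0002
```

step_arm:
  commands:
    - [[0,0,0],[0,0,0.2],-1]
    - [[0,0,0],[0,0,0.3],-1]

```text
time_s: 10.85
position: [0.4631, 0.2093, 0.0833]
tcp_rot: [[0.993, -0.117, 0.0], [-0.117, -0.993, 0.0], [0.0, -0.0, -1.0]]
ft_force: [-0.4, -0.1, 0.4]
gripper_width: -0.0
```

step_arm:
  commands:
    - [[0,0,0],[0,0,0.1],-1]
    - [[0,0,0],[0,0,0.2],-1]

```text
time_s: 11.1
position: [0.4632, 0.2095, 0.0825]
tcp_rot: [[0.993, -0.117, 0.001], [-0.117, -0.993, -0.0], [0.001, 0.0, -1.0]]
ft_force: [-12.0, -5.2, 38.0]
gripper_width: -0.0001
```

The cover is firmly seated: 38 N at z = 0.0825, against 0.083 nominal. I'll lift straight off, clear the area and check.

step_arm:
  commands:
    - [[0,0,0],[0,0,-0.5],-1]
    - [[0,0,0],[0,0,-2],-1]
    - [[0,0,0],[0,0,-6],-1]
    - [[0,0,0],[0,0,-11],-1]
    - [[0,0,0],[0,0,-16],-1]
    - [[0,0,0],[0,0,-20],-1]
    - [[0,0,0],[-2,4,-20],-1]
    - [[0,0,0],[-3,9,-20],-1]
    - [[0,0,0],[-3,13,-20],-1]
    - [[0,0,0],[-3,13,-20],-1]

```text
time_s: 12.35
position: [0.4176, 0.0812, 0.2823]
tcp_rot: [[0.993, -0.121, 0.001], [-0.121, -0.993, -0.0], [0.001, 0.0, -1.0]]
ft_force: [0.1, 0.4, 0.2]
gripper_width: -0.0004
```

Run:
```python
from h import *
x=ctrl.sense();print(x['position'],x['time_s'],x['ft_force'])
a=shot('side','d3')['pixels'];b=shot('scene','s3')['pixels']
cv2.imwrite('pics/c3.png',np.hstack([cv2.resize(a[100:400,120:400,::-1],(400,428),interpolation=2),cv2.resize(b[80:380,140:420,::-1],(400,428),interpolation=2)]))
```

```text
[0.41764012 0.08121672 0.28230719] 12.35 [0.13235916 0.37747346 0.18112652]
```

View pics/c3.png

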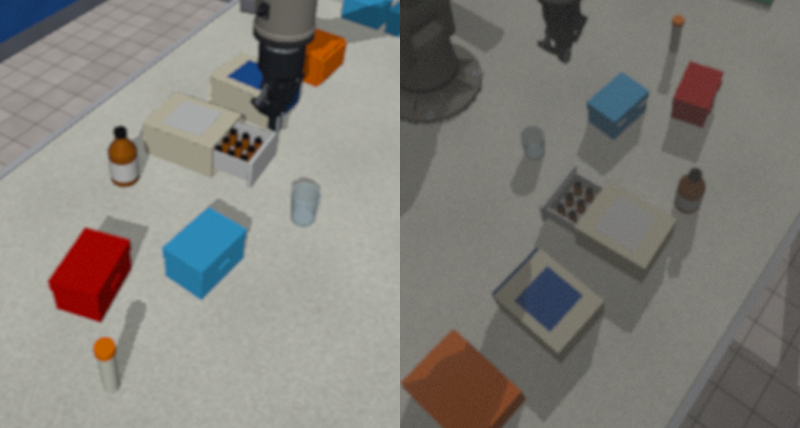

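The cover is shut and level, the blue drawer is home, the white drawer is still open, and the bystanders are standing where they were. Handing in.

```bash
python3 -c "
from cell import ctrl
print(ctrl.finish_job())"
```

```text
the job is handed in; nothing more can be done
None
```

Both jobs are done, using only the shut fingertips, and the work was handed in after about 12.4 s of robot time.

- **Blue drawer:** I pushed it home at no more than about 0.12 m/s. It met its stop with the panel at about x = 0.571 m, where 0.570 m was predicted. The force rose clearly there, to about 59 N in total at the wrist.
- **Cover:** I swept it along its arc from about 1.63 rad and pressed it shut. The force rose to 38 N downward at a height of 82.5 mm, against 83 mm nominal.
- **Last checks:** The final side and scene pictures show the cover shut and the drawer flush. The box, white drawer, bottle, beaker and tube look unmoved by eye; I did not re-measure their positions. The gripper is well clear of everything, and no check failed.

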